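# Open the roll-top enclosure and lock a nut in its rail

## Robot

A 6-joint arm with a two-finger parallel gripper is mounted at the origin on a cart in front of the work surface, level with it; the furniture and walls round the work are solid. World frame = base frame: x ahead of the robot, y to its left, z up, the work surface at z = 0. Lengths are in m, angles in rad, forces in N, time in s.
With the tool pointing down it reaches from about 0.375 to 0.9 m from the base axis. Payload 3.1 kg.
Tool frame: the origin (TCP) lies midway between the tips of the shut fingers; the grasp point (between the pads) lies 19 mm behind it; z points along the fingers, y is the line along which they close (so a half turn about z gives the same grasp; the last joint's range is limited). The gripper opens to 85 mm and grips with 20 to 120 N. Pads are 22 mm wide; open, the fingers measure 114 mm over their backs; the gripper's body (76 mm by 85 mm) begins 54 mm behind the grasp point. The pads swing forward as they close: fully open they stand 13 mm farther back than shut.
Start: joints at [0.986, 0.527, 1.433, -0, 1.181, -0.178], TCP at [0.247, 0.574, 0.231] pointing down, gripper open.
Joint ranges: [-3.08, 3.08], [-0.75, 2.2], [0.22, 2.44], [-1.43, 4.57], [0, 2.65], [-2.85, 2.85]. Speed limits (rad/s): [2.79, 2.79, 3.14, 3.14, 3.14, 3.14].

## Interface

Orientations are given as a unit quaternion [x, y, z, w].
In Python, from station import manip gives the robot as it stands.
- The arm moves only by the tool step_arm, never from a script. Its argument "targets" is text: rows parted by semicolons, each of 4 numbers parted by spaces: the shift along the tool's x, y, z in mm, then the turn about the tool's z in degrees. A call has 1 to 12 rows; each row is the pose to reach, as a shift and turn from the pose commanded when the call began, along the tool's axes at that moment; what a row does not reach only later rows make up. A row lasts 1/10 s, in which the tool goes at most 50 mm and 8.59 degrees, less where a joint would pass 70% of its speed; a pose out of reach is approached as far as the arm can. A call with a gripper value outside its range is refused whole. "gripper" is the closure, from 0 (fully open) to 1 (shut), set as the call begins (left out, the last holds). The fingers move at their own pace and stop on an object; "squeeze" is the grip in N (left out, the last holds). Time passes only in rows, so rows that repeat a pose let the fingers close. It gives the time, the measured TCP pose, the force, the opening and the grip force at its end, in the units of the state.
- manip.sense(): the state, without advancing time (a new reading comes with each control period).
- manip.snapshot(name): name is "scene" or "top" or "wrist"; returns the picture (420x560x3 uint8, red, green, blue); there is no depth.
- manip.get_calibration(name): a dict with "fov_y" (degrees; the focal length in pixels is half the picture's height over the tangent of half this angle, whatever the lens; pixels are square), "cx", "cy" (the principal point, pixels), "extrinsics" (4x4, takes a point from camera to world coordinates); the wrist camera has in their place "tool_from_camera" (4x4, takes a point from camera to tool coordinates, whose origin is the TCP and whose axes are the flange's). Camera axes: x right, y down, z forward; pixel columns grow to the right and rows downward; lengths in m; the calibration is good to about 2 mm. A picture is of the moment at which its call begins: read the wrist's pose just before it. get_calibration takes no time and is no camera call.
- manip.sign_off(): hands the job in; it is judged then, once.
Trained networks look in the newest picture that a camera, given by its name, has taken for a name from the list of things; names that differ only in an ending like _2 or _b are one class to them, and where a whole thing is asked for, a point or a joint stands for the part that bears it (a point fixed in the world has none). Each returns a list of dicts, best first, with "p" (0 to 1); they miss things now and then, are a little off and sometimes report something else, mostly with a low value. They report only what shows in the picture. A call takes as long as a camera call. They do not tell look-alikes from the thing itself.
- manip.recognise(camera, query): "position" ([column, row] in pixels, amid what is visible of it).
- manip.masks_of(camera, query): "pixels" (420x560 bool, what is visible of it) and "position" ([column, row] in pixels, amid what is visible of it).
- manip.mark_of(camera, query): "position" ([column, row] in pixels: a listed point, or the origin of a listed thing).
The state is a dict: "t": time; "q": joint angles; "qd": joint speeds; "tau": joint torques, N m; "tcp_pos": TCP position; "tool_rot": TCP orientation; "force": force on the tool from outside, world axes, zero at the start; "ft_torque": the same for the moment, N m; "finger_gap": opening from 0.0 (shut) to 1.0 (fully open); "gripper_force": force on a finger pad.
Only numpy, scipy, OpenCV 4.12 (cv2) and the standard library are available. Lean on these libraries where they do the work, as an engineer would, in place of code of your own. Each camera call takes 0.05 s, during which the arm holds its last target. There are 200 camera calls.

## Task

Raise the slatted roller shutter of the bench enclosure by its pull bar until it stays fully open by itself. Then drop the red winged rail nut into the slot of the aluminium rail inside, and turn it a quarter turn so that it is locked: standing upright with its collar down on the rail and its wing square across the slot. Do not shift the dropper bottle, tape roll, timer or vial.

Things in the scene. Friction and masses are not known exactly. Their poses are not given: they have to be found in the camera images.
- enclosure: fixed roll-top enclosure, 308 deep (x -138 to +170) x 324 wide (y) x 176 high, grey round-topped cheeks with inner faces 300 apart. Origin: on its underside, under the track axis; x points to its back (away from the robot), y left, z up. Blue front sill 90 high at x = -128 to -118. Shutter open, it is free from above from the sill back to x = +15
- shutter (a joint): shutter angle, rad: 0 closed, 1.12 open (stop). The slats (radius 150) run in circular tracks about an axis parallel to the enclosure's y, at x = 0, z = 5 of the enclosure; opening goes up and back. About 4 N along the track at the bar moves it; let go below about 0.5 it sinks shut, in between it rests, beyond 1.0 it runs slowly on to the stop and stays open
- pull_bar (a point): centre of the shutter's steel pull bar: round, 12 thick, 150 long, parallel to the enclosure's y, held 35 off the slats (24 mm free gap) by a post at each end. It moves on a circle of radius 185 about the track axis; closed it is 39 degrees above that axis' level (116 above, 144 in front), open 103 degrees. Fingers can push it back and up from in front and below
- slot_mid (a point): middle of the rail's slot on the rail's top face, 42 above the bench; x = -85, y = 0 in the enclosure, same axes. The rail is 48 wide (x). The slot runs along y, is 16 wide, open from y = -52 to +52; lips 4 thick, under them a channel 40 wide down to 16 below the top face. Dark blocks close the slot's ends
- rail_nut: loose T-nut, 49 high, about 60 g, upright; origin: centre of underside. Steel foot 28 (x) x 12 (y) x 6 high, neck of 10, collar of 26 with underside at z = 13; red wing from z = 17 to 49, 32 long (x) x 12 thick (y), gripped across y. Foot along the slot, it drops in till the collar is on the rail (origin 13 below its top); a quarter turn either way puts the foot under the lips
- dropper: amber dropper bottle, 34 diameter x 97 high, bystander; origin at the centre of its underside
- tape: roll of green tape lying flat, 64 diameter x 19 high, bystander; origin at the centre of its underside
- timer: white lab timer lying flat, 66 x 66 x 18, bystander; origin at the centre of its underside
- vial: small glass vial with a blue cap, 28 diameter x 60 high, bystander; origin at the centre of its underside
Things that resemble listed ones, but are neither listed nor needed, are in the scene too. Of the things like the rail_nut, leave any that is green or yellow; of the rest the smaller one is meant.

How it is judged:
By the outcome, as a careful person would: the job done as asked, in the order asked, and still so for the second after the job is handed in, with the robot touching nothing.
It also fails if it takes over 64 s, if anything falls off the work surface, if the arm or the gripper's body presses on something with over 40 N, if the wrist force passes 120 N, or if a joint passes its speed limit or range.

## Working session

There is one attempt and no reset: what is moved stays moved. The work goes in short steps, Python scripts to look and compute and a tool call to move; the robot and the scene stay as the last step left them, time stands still between calls to the robot, and variables do not carry over. Pictures are saved under pics/ and viewed, at most 10 in all, crops included, and the job is handed in when it is done.

Besides the shell and the picture viewer there is one more tool, called after "Call:" by a JSON object that holds its "op" and its "data". step_arm: Moves the arm, as the interface text tells. Its arguments: {"type":"object","properties":{"targets":{"type":"string"},"gripper":{"type":"number"},"squeeze":{"type":"number"}},"required":["targets"]}

```bash
mkdir -p pics; cat > h.py <<'E'
import numpy as np, cv2
from station import manip
from scipy.spatial.transform import Rotation as R
def cam(name,s=None):
    c=manip.get_calibration(name); 
    if name=="wrist":
        T=np.eye(4);T[:3,:3]=R.from_quat(s["tool_rot"]).as_matrix();T[:3,3]=s["tcp_pos"]
        E=T@np.array(c["tool_from_camera"])
    else: E=np.array(c["extrinsics"])
    f=210/np.tan(np.radians(c["fov_y"])/2)
    return E,f,c["cx"],c["cy"]
def ray(C,px):
    E,f,cx,cy=C
    d=E[:3,:3]@np.array([(px[0]-cx)/f,(px[1]-cy)/f,1]);return E[:3,3],d
def atz(C,px,z):
    o,d=ray(C,px);return o+d*(z-o[2])/d[2]
def proj(C,p):
    E,f,cx,cy=C;q=E[:3,:3].T@(np.array(p)-E[:3,3]);return np.array([cx+f*q[0]/q[2],cy+f*q[1]/q[2]])
def tri(C1,p1,C2,p2):
    o1,d1=ray(C1,p1);o2,d2=ray(C2,p2)
    t=np.linalg.lstsq(np.c_[d1,-d2],o2-o1,rcond=None)[0];a=o1+d1*t[0];b=o2+d2*t[1];return (a+b)/2,np.linalg.norm(a-b)
def save(name,im): cv2.imwrite("pics/"+name,im[:,:,::-1])
E
python3 - <<'E'
from h import *
s=manip.sense();print(s["tcp_pos"],s["tool_rot"],s["t"])
ims=[manip.snapshot(n) for n in("scene","top")]
for n,i in zip(("scene","top"),ims): save(n+"0.png",i); C=cam(n);print(n,C[0].round(3).tolist(),C[1:])
for q in["enclosure","shutter","pull_bar","slot_mid","rail_nut","dropper","tape","timer","vial"]:
  for n in("scene","top"):
    print(q,n,[(np.round(r["position"]).tolist(),round(r["p"],2)) for r in manip.mark_of(n,q)] if q!="shutter" else "")
E
```

```text
[0.24687543 0.57338994 0.23031523] [ 2.02016565e-01  9.79381472e-01 -1.03240091e-03 -4.16825481e-04] 0.0
scene [[0.634, -0.381, 0.673, -0.182], [-0.773, -0.331, 0.54, -0.764], [0.017, -0.863, -0.505, 0.718], [0.0, 0.0, 0.0, 1.0]] (np.float64(471.8866790509595), 278.296047588453, 208.05908978736093)
top [[-0.007, -0.997, 0.072, 0.526], [-1.0, 0.007, 0.007, -0.138], [-0.008, -0.072, -0.997, 1.262], [0.0, 0.0, 0.0, 1.0]] (np.float64(465.14909711433626), 282.666887126046, 207.8385169973544)
enclosure scene [([236.0, 226.0], 0.66)]
enclosure top [([220.0, 213.0], 0.87)]
shutter scene 
shutter top 
pull_bar scene [([196.0, 206.0], 0.66), ([208.0, 229.0], 0.53)]
pull_bar top [([223.0, 264.0], 0.71)]
slot_mid scene [([215.0, 231.0], 0.6), ([196.0, 209.0], 0.36)]
slot_mid top [([226.0, 239.0], 0.96)]
rail_nut scene [([373.0, 302.0], 0.93), ([291.0, 304.0], 0.9), ([328.0, 306.0], 0.7), ([350.0, 318.0], 0.61)]
rail_nut top [([391.0, 244.0], 0.59), ([339.0, 260.0], 0.58), ([368.0, 246.0], 0.51), ([393.0, 216.0], 0.49)]
dropper scene [([376.0, 277.0], 0.86)]
dropper top [([378.0, 189.0], 0.52)]
tape scene [([348.0, 253.0], 0.87)]
tape top [([219.0, 214.0], 0.67), ([335.0, 173.0], 0.58)]
timer scene [([195.0, 208.0], 0.63), ([303.0, 267.0], 0.56)]
timer top [([323.0, 213.0], 0.74)]
vial scene [([341.0, 240.0], 0.73), ([195.0, 207.0], 0.67)]
vial top [([315.0, 149.0], 0.52)]
```

View pics/scene0.png

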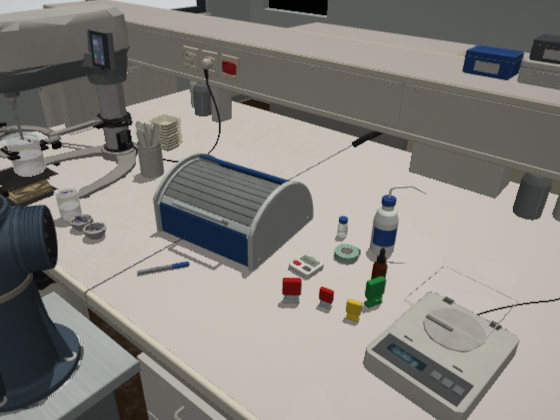

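View pics/top0.png

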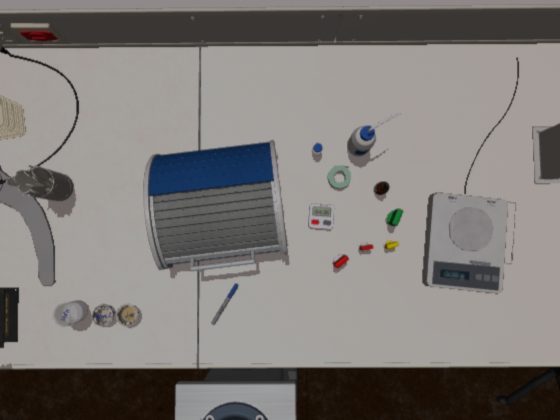

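The smaller red nut is at scene (327,297) / top (367,247), and the larger red one is at top (341,261). The enclosure is at top (217,205), slightly yawed, with its pull bar along the front edge around (225,265).

```bash
python3 - <<'E'
from h import *
t=cv2.imread("pics/top0.png")
a=cv2.resize(t[135:285,135:300],None,fx=4,fy=4,interpolation=cv2.INTER_CUBIC)
b=cv2.resize(t[195:285,300:420],None,fx=4,fy=4,interpolation=cv2.INTER_CUBIC)
c=np.zeros((600,660,3),np.uint8);c[:]=a[:600,:660];cv2.imwrite("pics/c1.png",c)
C=cam("top");S=cam("scene")
for n,p in dict(nut=(367,247),big=(341,261),pb=(223,264)).items(): print(n,atz(C,p,{'nut':.045,'big':.045,'pb':.121}[n]))
# nut yaw by red mask
rgb=t[:,:,::-1].astype(int);m=((rgb[:,:,0]>120)&(rgb[:,:,1]<70)&(rgb[:,:,2]<80)).astype(np.uint8)
n,l,st,ce=cv2.connectedComponentsWithStats(m)
for i in range(1,n):
  if 300<ce[i][0]<420 and st[i][4]>10:
    ys,xs=np.where(l==i);P=np.array([atz(C,p,.049)[:2] for p in zip(xs,ys)]);w,v=np.linalg.eigh(np.cov(P.T))
    print(st[i],ce[i],P.mean(0),np.sqrt(w*12),np.degrees(np.arctan2(v[1,1],v[0,1])))
# enclosure: mask
for n in("top",):
  manip.snapshot(n)
  for r in manip.masks_of(n,"enclosure")[:1]:
    ys,xs=np.where(r["pixels"]);print(r["p"],len(xs),cv2.minAreaRect(np.c_[xs,ys].astype(np.float32)))
E
```

```text
nut [ 0.50940842 -0.34862587  0.045     ]
big [ 0.47359909 -0.28041236  0.045     ]
pb [0.47143143 0.0163068  0.121     ]
[312 220   7   4  26] [314.76923077 221.5       ] [ 0.57664023 -0.21322359] [0.00998299 0.01737934] 89.7197698542902
[362 245  11   5  42] [366.76190476 246.88095238] [ 0.50977398 -0.34732393] [0.01009858 0.0279496 ] 98.52626070640446
[335 256  13  12  72] [341.25  261.375] [ 0.47280254 -0.28057996] [0.01268535 0.03799538] 129.06303221595874
0.74 15127 ((213.19235229492188, 207.5384521484375), (120.9338607788086, 137.92660522460938), 82.87498474121094)
```

View pics/c1.png

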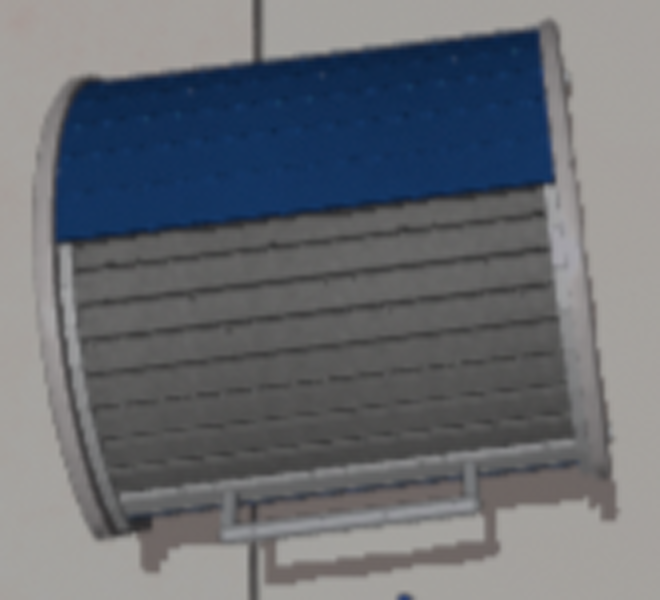

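```bash
python3 - <<'E'
from h import *
C=cam("top")
L=atz(C,(190.5,268.75),.121);Rr=atz(C,(254.5,262),.121);d=L-Rr
print(L,Rr,np.linalg.norm(d),np.degrees(np.arctan2(d[1],d[0])))
# slat edge lines / blue edge: yaw, z~.17
for a,b,z in[((58,242),(550,185),.155),((80,300),(550,250),.15),((80,82),(540,32),.1)]:
  A=atz(C,np.array(a)/4+135,z);B=atz(C,np.array(b)/4+135,z);e=A-B;print(np.degrees(np.arctan2(e[1],e[0])),(A+B)/2)
y=np.arctan2(d[1],d[0])-np.pi/2
ex=np.array([np.cos(y),np.sin(y),0]);ey=np.array([-np.sin(y),np.cos(y),0])
mid=(L+Rr)/2; O=mid+.144*ex;O[2]=0
print("O",O,"slot",O-.085*ex)
S=cam("scene");print("proj bar",proj(S,L),proj(S,Rr),"slot top",proj(C,O-.085*ex+[0,0,.042]))
s=manip.sense();M=R.from_quat(s["tool_rot"]).as_matrix();print(M.round(3),s["tcp_pos"])
E
```

```text
[0.46042213 0.09566385 0.121     ] [ 0.47578625 -0.0606235   0.121     ] 0.15704073420866782 95.61452679343788
96.20622154328859 [0.65336089 0.04090129 0.155     ]
95.66640024730025 [0.61675642 0.03495478 0.15      ]
95.79940329776153 [0.75925689 0.04644286 0.1       ]
O [0.61141337 0.03160845 0.        ] slot [0.52682114 0.02329245 0.        ]
proj bar [172.90664096 202.31535886] [220.78549298 221.2196644 ] slot top [224.47462608 241.27237553]
[[-0.918  0.396  0.   ]
 [ 0.396  0.918  0.   ]
 [ 0.     0.    -1.   ]] [0.24724185 0.57400496 0.23131864]
```

Call:
{"op": "step_arm", "data": {"targets": "-388 -442 31 -29;-388 -442 31 -29;-388 -442 31 -29;-388 -442 31 -29;-388 -442 31 -29;-388 -442 31 -29;-388 -442 31 -29;-388 -442 31 -29;-388 -442 31 -29;-388 -442 31 -29;-388 -442 31 -29;-388 -442 31 -29", "gripper": 1}}

```text
t: 2.2
tcp_pos: [0.4296, 0.012, 0.2006]
tool_rot: [-0.049, 0.999, -0.0, 0.001]
force: [-0.2, 0.7, -0.9]
finger_gap: 0.002
gripper_force: 0.0
```

```bash
python3 - <<'E'
from h import *
s=manip.sense();i=manip.snapshot("wrist");save("w1.png",i);W=cam("wrist",s)
print(s["tcp_pos"],s["q"].round(2) if hasattr(s["q"],"round") else s["q"],R.from_quat(s["tool_rot"]).as_matrix().round(3).tolist())
print([(r["position"],r["p"],atz(W,r["position"],.121)) for r in manip.mark_of("wrist","pull_bar")])
print(proj(W,(.4604,.0957,.121)),proj(W,(.4758,-.0606,.121)))
E
```

```text
[0.42962872 0.01197579 0.20058564] [-0.23  0.32  1.94 -0.    0.89 -1.9 ] [[-0.995, -0.098, 0.002], [-0.098, 0.995, -0.0], [-0.001, -0.001, -1.0]]
[]
[390.69965892 264.30674452] [179.6885245  264.38955342]
```

View pics/w1.png

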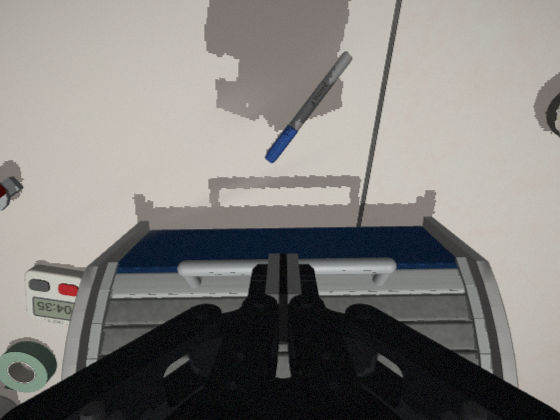

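Call:
{"op": "step_arm", "data": {"targets": "0 0 50 0;0 0 95 0;0 0 95 0;-15 0 95 0;-26 0 95 0;-32 0 87 0;-39 0 80 0;-47 0 72 0;-56 0 65 0;-66 0 58 0;-77 0 51 0;-77 0 51 0"}}

```text
t: 3.5
tcp_pos: [0.5061, 0.023, 0.1528]
tool_rot: [-0.05, 0.999, -0.0, 0.002]
force: [-2.8, -0.6, 1.8]
finger_gap: -0.003
gripper_force: 1.4
```

Call:
{"op": "step_arm", "data": {"targets": "-11 0 -6 0;-23 0 -11 0;-35 0 -16 0;-48 0 -19 0;-60 0 -22 0;-73 0 -24 0;-86 0 -25 0;-99 0 -25 0;-112 0 -24 0;-125 0 -22 0;-131 0 -21 0;-131 0 -21 0"}}

```text
t: 4.7
tcp_pos: [0.6366, 0.0355, 0.1718]
tool_rot: [-0.05, 0.999, -0.0, 0.001]
force: [0.7, -0.2, -0.7]
finger_gap: -0.004
gripper_force: 0.0
```

```bash
python3 - <<'E'
from h import *
s=manip.sense();i=manip.snapshot("wrist");j=manip.snapshot("top");save("w2.png",np.vstack([i[:,:],])) 
cv2.imwrite("pics/c2.png",np.hstack([cv2.resize(i,(400,300)),cv2.resize(j[120:300,120:360],(400,300))])[:,:,::-1])
print(s["tcp_pos"],s["force"])
E
```

```text
[0.63663723 0.03551806 0.17176138] [ 0.67796191 -0.24488028 -0.67970482]
```

View pics/c2.png

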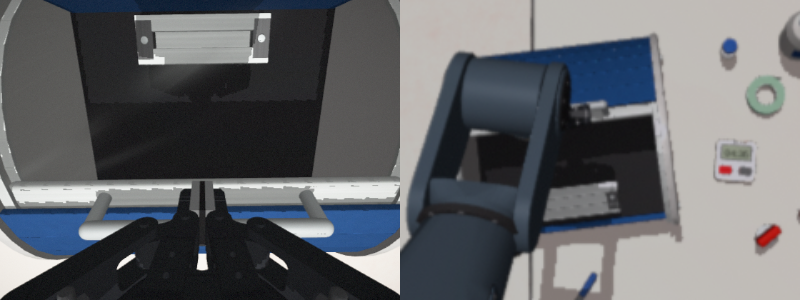

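The shutter is fully open: the bar rests over the blue back, clear of the fingers, and the rail with its slot shows at wrist (284,52). The nut is next.

Call:
{"op": "step_arm", "data": {"targets": "20 0 -45 0;164 -369 -60 87;164 -369 -60 87;164 -369 -60 87;164 -369 -60 87;164 -369 -60 87;164 -369 -60 87;164 -369 -60 87;164 -369 -60 87;164 -369 -60 87;164 -369 -60 87;164 -369 -60 87", "gripper": 0.4}}

```text
t: 6.0
tcp_pos: [0.5083, -0.3486, 0.2305]
tool_rot: [0.652, 0.758, 0.0, 0.0]
force: [0.8, 0.6, 0.4]
finger_gap: 0.605
gripper_force: 0.0
```

Call:
{"op": "step_arm", "data": {"targets": "0 0 50 0;0 0 80 0;0 0 80 0;0 0 80 0"}}

```text
t: 6.4
tcp_pos: [0.5093, -0.348, 0.1506]
tool_rot: [0.651, 0.759, 0.0, -0.0]
force: [0.4, 0.5, 0.1]
finger_gap: 0.598
gripper_force: 0.0
```

```bash
python3 - <<'E'
from h import *
s=manip.sense();i=manip.snapshot("wrist");save("w3.png",i);W=cam("wrist",s);np.savez("w3.npz",E=W[0],s=np.r_[W[1:]])
M=R.from_quat(s["tool_rot"]).as_matrix();print(s["tcp_pos"],M.round(3).tolist(),s["q"])
print([(np.round(r["position"]),round(r["p"],2),atz(W,r["position"],0).round(4)) for r in manip.mark_of("wrist","rail_nut")])
rgb=i.astype(int);m=((rgb[:,:,0]>90)&(rgb[:,:,1]<60)&(rgb[:,:,2]<70)).astype(np.uint8)
n,l,st,ce=cv2.connectedComponentsWithStats(m)
for k in range(1,n):
  if st[k][4]>200: print(st[k],ce[k],cv2.minAreaRect(np.argwhere(l==k)[:,::-1].astype(np.float32)))
print("pred wing top",[proj(W,(.5098,-.348,z)).round() for z in(0,.049)])
E
```

```text
[ 0.50926079 -0.34797478  0.15062511] [[-0.153, 0.988, -0.0], [0.988, 0.153, 0.0], [0.0, -0.0, -1.0]] [-7.80368384e-01  6.13876376e-01  1.52723248e+00 -1.53691021e-05
  1.00079799e+00 -9.34054490e-01]
[(array([280., 188.]), 0.93, array([ 0.506 , -0.3471,  0.    ])), (array([272., 255.]), 0.72, array([ 0.5085, -0.4147,  0.    ])), (array([251., 105.]), 0.66, array([ 0.4708, -0.2796,  0.    ])), (array([346., 276.]), 0.66, array([ 0.5846, -0.4272,  0.    ]))]
[389  23  23  32 530] [400.3490566   38.72264151] ((400.4107971191406, 38.664878845214844), (17.939239501953125, 31.908321380615234), 17.10272979736328)
[243 112  26  25 324] [256.46296296 125.99074074] ((256.4203186035156, 125.1645278930664), (18.049917221069336, 21.95397186279297), 59.534454345703125)
pred wing top [array([284., 189.]), array([284., 206.])]
```

View pics/w3.png

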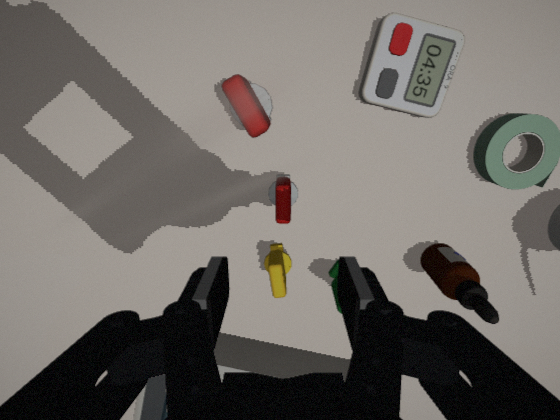

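The small red nut is centred at (283,200), upright, with its wing along the tool x axis and midway between the fingers. The large red nut (247,106), the yellow (278,270) and the green (338,285) are clear of it.

Call:
{"op": "step_arm", "data": {"targets": "0 0 45 0;0 0 90 0;0 0 115 0;0 0 128 0;0 0 128 0;0 0 128 0"}}

```text
t: 7.1
tcp_pos: [0.5104, -0.3494, 0.0241]
tool_rot: [0.651, 0.759, -0.0, 0.002]
force: [0.3, -0.7, -0.6]
finger_gap: 0.602
gripper_force: 0.0
```

Call:
{"op": "step_arm", "data": {"targets": "0 0 0 0;0 0 0 0;0 0 0 0;0 0 0 0;0 0 0 0;0 0 0 0;0 0 0 0;0 0 0 0", "gripper": 1, "squeeze": 50}}

```text
t: 7.9
tcp_pos: [0.5098, -0.349, 0.0238]
tool_rot: [0.651, 0.759, -0.0, 0.001]
force: [-0.6, 0.3, 6.5]
finger_gap: 0.134
gripper_force: 49.4
```

Call:
{"op": "step_arm", "data": {"targets": "0 0 -40 0;0 0 -85 0;0 0 -130 0;0 0 -170 0;0 0 -170 0"}}

```text
t: 8.4
tcp_pos: [0.5121, -0.3511, 0.1991]
tool_rot: [0.651, 0.759, -0.0, 0.007]
force: [1.1, -0.5, -0.7]
finger_gap: 0.129
gripper_force: 48.8
```

Call:
{"op": "step_arm", "data": {"targets": "0 0 -50 0;40 8 -55 0;85 17 -55 3;130 26 -55 3;175 35 -55 3;220 44 -55 3;265 54 -55 3;310 63 -55 3;345 70 -55 3;366 74 -55 3;366 74 -55 3;366 74 -55 3"}}

```text
t: 9.6
tcp_pos: [0.5264, 0.0249, 0.2467]
tool_rot: [0.671, 0.742, -0.001, -0.0]
force: [-0.2, -0.3, 1.0]
finger_gap: 0.13
gripper_force: 48.8
```

```bash
python3 - <<'E'
from h import *
s=manip.sense();i=manip.snapshot("wrist");save("w4.png",i);W=cam("wrist",s);np.savez("w4.npz",E=W[0],s=np.array(W[1:]))
M=R.from_quat(s["tool_rot"]).as_matrix();print(s["tcp_pos"],M.round(3).tolist(),s["q"])
print([(np.round(r["position"]),round(r["p"],2),atz(W,r["position"],.042).round(4)) for r in manip.mark_of("wrist","slot_mid")])
print(proj(W,(.5285,.023,.042)))
E
```

```text
[0.5264069  0.02489888 0.24666069] [[-0.101, 0.995, -0.001], [0.995, 0.101, -0.0], [-0.0, -0.001, -1.0]] [-1.64611925e-01  3.77137389e-01  1.65827185e+00 -6.61836606e-04
  1.10746002e+00 -2.65085977e-01]
[(array([285., 175.]), 0.64, array([0.5274, 0.0261, 0.042 ]))]
[285.37649483 177.8086701 ]
```

View pics/w4.png

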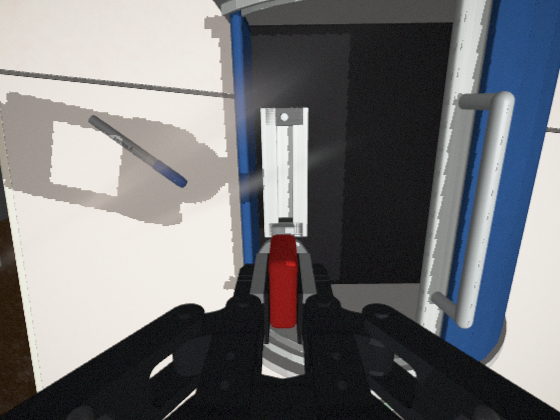

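Shutter still open (bar at col ~495). The rail runs vertically at cols 262–308, with the slot around col 285. The nut is held upright.

```bash
python3 - <<'E'
from h import *
i=cv2.imread("pics/w4.png",0)
for r in(130,150,170,190,205): print(r,i[r,256:316].tolist())
D=np.load("w4.npz");W=(D["E"],*D["s"])
for v in(.4,): 
  for r in (130,190):
    print([ (c,atz(W,(c,r),.042).round(4)[:2].tolist()) for c in(262,285,308)])
for r in(110,118,125,215,220,228,235): print(r,i[r,278:292].mean(),atz(W,(285,r),.042)[1].round(4))
print([ (p,proj(W,(p[0],p[1],.24)).round(1)) for p in[(.5264,.0249)]])
E
```

```text
130 [54, 53, 51, 49, 52, 195, 230, 235, 236, 235, 232, 233, 232, 233, 232, 231, 233, 236, 235, 235, 198, 227, 240, 242, 240, 236, 237, 236, 238, 240, 237, 191, 158, 157, 160, 159, 178, 228, 237, 240, 240, 237, 235, 236, 237, 236, 234, 233, 236, 239, 239, 194, 96, 45, 47, 43, 45, 38, 45, 44]
150 [37, 32, 31, 29, 29, 71, 211, 233, 235, 234, 233, 231, 229, 233, 232, 231, 230, 231, 236, 236, 217, 228, 239, 241, 238, 236, 233, 234, 239, 239, 237, 191, 155, 154, 156, 158, 161, 224, 235, 238, 237, 233, 234, 232, 233, 232, 232, 232, 234, 238, 238, 169, 70, 53, 48, 51, 50, 55, 53, 58]
170 [43, 46, 47, 48, 53, 56, 117, 149, 216, 233, 230, 229, 226, 226, 227, 225, 227, 225, 229, 229, 223, 199, 222, 232, 231, 229, 227, 228, 230, 230, 230, 229, 187, 161, 159, 162, 156, 217, 230, 233, 232, 231, 229, 229, 230, 230, 230, 230, 231, 235, 231, 153, 54, 51, 47, 45, 48, 46, 44, 38]
190 [71, 64, 58, 55, 53, 49, 52, 183, 225, 231, 232, 230, 229, 229, 229, 228, 229, 229, 232, 232, 234, 212, 225, 235, 236, 236, 233, 231, 233, 233, 235, 233, 184, 151, 153, 154, 136, 217, 232, 233, 233, 231, 229, 230, 231, 230, 230, 230, 234, 235, 227, 137, 40, 39, 37, 44, 39, 37, 41, 35]
205 [39, 35, 32, 31, 30, 17, 25, 114, 208, 227, 232, 232, 228, 227, 228, 229, 229, 229, 230, 231, 232, 220, 224, 232, 235, 236, 230, 230, 232, 233, 230, 230, 182, 147, 153, 149, 143, 216, 231, 231, 232, 230, 231, 230, 231, 228, 230, 231, 234, 233, 231, 143, 41, 34, 41, 41, 38, 38, 38, 42]
[(262, [0.4996, 0.0703]), (285, [0.523, 0.0727]), (308, [0.5464, 0.075])]
[(262, [0.5048, 0.0071]), (285, [0.5295, 0.0096]), (308, [0.5542, 0.0121])]
110 119.21428571428571 0.0922
118 173.85714285714286 0.0845
125 100.28571428571429 0.0776
215 210.14285714285714 -0.0189
220 47.42857142857143 -0.0248
228 164.35714285714286 -0.0343
235 45.285714285714285 -0.0427
[((0.5264, 0.0249), array([283.9, 263.3]))]
```

Call:
{"op": "step_arm", "data": {"targets": "2 1 50 0.5;2 1 95 0.5;2 1 135 0.5;2 1 165 0.5;2 1 165 0.5;2 1 165 0.5"}}

```text
t: 10.3
tcp_pos: [0.5279, 0.0257, 0.0823]
tool_rot: [0.675, 0.738, -0.0, -0.0]
force: [-0.6, 0.5, -1.0]
finger_gap: 0.134
gripper_force: 48.9
```

```bash
python3 - <<'E'
from h import *
s=manip.sense();i=manip.snapshot("wrist");save("w5.png",i);W=cam("wrist",s)
cv2.imwrite("pics/c5.png",cv2.resize(i[100:350,180:400],None,fx=2.4,fy=2.4)[:,:,::-1])
M=R.from_quat(s["tool_rot"]).as_matrix();print(s["tcp_pos"],M.round(3).tolist(),s["force"])
print(proj(W,(.5274,.0265,.042)),[(p,proj(W,(.5274-.11*(p-.0265),p,.042)).round(1)) for p in(.05,.06,.07)])
g=cv2.cvtColor(i,cv2.COLOR_RGB2GRAY)
for r in (60,100,140,180): print(r,g[r,250:320:2].tolist())
E
```

```text
[0.52793466 0.02574852 0.08225348] [[-0.089, 0.996, -0.001], [0.996, 0.089, 0.0], [0.0, -0.001, -1.0]] [-0.62798976  0.48181952 -1.00386799]
[282.97849551 235.5819599 ] [(0.05, array([282.1, 197.5])), (0.06, array([281.7, 180.4])), (0.07, array([281.3, 162.7]))]
60 [43, 42, 38, 39, 42, 43, 43, 40, 42, 40, 40, 41, 43, 42, 41, 41, 41, 42, 46, 41, 42, 38, 47, 45, 41, 45, 42, 41, 47, 45, 41, 39, 45, 44, 40]
100 [65, 64, 66, 68, 68, 68, 66, 68, 68, 65, 61, 63, 58, 60, 58, 57, 52, 53, 56, 52, 42, 48, 50, 49, 49, 46, 47, 44, 46, 44, 41, 44, 42, 42, 43]
140 [225, 220, 220, 224, 224, 226, 227, 151, 109, 111, 107, 110, 110, 135, 206, 225, 221, 143, 109, 113, 111, 110, 108, 111, 128, 118, 111, 112, 114, 111, 112, 114, 113, 226, 238]
180 [223, 224, 223, 221, 222, 224, 226, 229, 214, 216, 233, 234, 235, 232, 231, 235, 237, 237, 236, 155, 157, 157, 159, 167, 237, 236, 239, 235, 234, 235, 236, 234, 233, 234, 235]
```

View pics/c5.png

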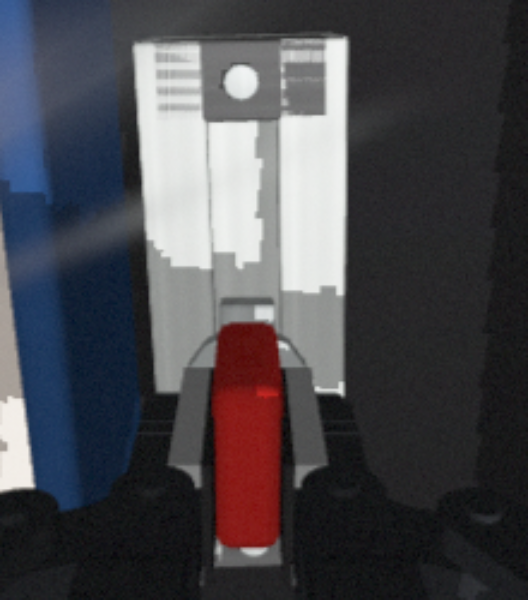

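The foot (crop cols 221–273) sits centred in the slot (214–279). The slot is about 1.3° counter-clockwise of the tool, so I correct that and descend.

Call:
{"op": "step_arm", "data": {"targets": "0 0 6 -1.3;0 0 12 -1.3;0 0 16 -1.3;0 0 19 -1.3;0 0 22 -1.3;0 0 25 -1.3;0 0 25 -1.3"}}

```text
t: 11.05
tcp_pos: [0.5274, 0.0269, 0.0569]
tool_rot: [0.666, 0.746, -0.0, -0.0]
force: [0.3, -1.1, -0.4]
finger_gap: 0.132
gripper_force: 48.9
```

Call:
{"op": "step_arm", "data": {"targets": "0 0 1 0;0 0 2 0;0 0 3 0;0 0 4 0;0 0 4 0;0 0 4 0"}}

```text
t: 11.65
tcp_pos: [0.5277, 0.0268, 0.0533]
tool_rot: [0.666, 0.746, -0.0, -0.0]
force: [0.3, -0.3, 0.2]
finger_gap: 0.131
gripper_force: 48.9
```

Call:
{"op": "step_arm", "data": {"targets": "0 0 1 0;0 0 2 0;0 0 2 0;0 0 2 0"}}

```text
t: 12.05
tcp_pos: [0.5279, 0.0268, 0.0527]
tool_rot: [0.666, 0.746, 0.0, 0.0]
force: [-1.5, -0.7, 10.5]
finger_gap: 0.131
gripper_force: 50.5
```

Call:
{"op": "step_arm", "data": {"targets": "0 0 -1 8;0 0 -1 16;0 0 -1 24;0 0 -1 32;0 0 -1 40;0 0 -1 40"}}

```text
t: 12.65
tcp_pos: [0.5282, 0.0268, 0.0528]
tool_rot: [0.881, 0.473, 0.0, 0.0]
force: [-0.6, -0.0, 3.5]
finger_gap: 0.129
gripper_force: 49.3
```

Call:
{"op": "step_arm", "data": {"targets": "0 0 0 8;0 0 0 16;0 0 0 24;0 0 0 32;0 0 0 40;0 0 0 46;0 0 0 50;0 0 0 50;0 0 0 50"}}

```text
t: 13.55
tcp_pos: [0.5283, 0.0267, 0.0527]
tool_rot: [0.998, 0.058, 0.001, 0.0]
force: [0.7, 0.1, 5.3]
finger_gap: 0.131
gripper_force: 49.5
```

```bash
python3 - <<'E'
from h import *
s=manip.sense();M=R.from_quat(s["tool_rot"]).as_matrix();print(s["tcp_pos"],np.degrees(np.arctan2(M[1,:2],M[0,:2])),s["force"],s["ft_torque"])
E
```

```text
[0.52829172 0.02672118 0.05274428] [  6.66701675 -83.33300924] [0.74061016 0.12412138 5.28848584] [ 0.03392019 -0.01719955 -0.06079116]
```

Call:
{"op": "step_arm", "data": {"targets": "0 0 0 -0.5;0 0 0 -0.5;0 0 0 -0.5"}}

```text
t: 13.85
tcp_pos: [0.5283, 0.0267, 0.0527]
tool_rot: [0.998, 0.062, 0.001, 0.0]
force: [0.2, -0.1, 5.2]
finger_gap: 0.13
gripper_force: 49.6
```

Call:
{"op": "step_arm", "data": {"targets": "0 0 0 0;0 0 0 0;0 0 0 0;0 0 0 0;0 0 0 0", "gripper": 0.4}}

```text
t: 14.35
tcp_pos: [0.5275, 0.0268, 0.0521]
tool_rot: [0.998, 0.061, -0.0, -0.0]
force: [-0.2, -0.4, -0.3]
finger_gap: 0.599
gripper_force: 0.0
```

Call:
{"op": "step_arm", "data": {"targets": "0 0 -20 0;0 0 -50 0;0 0 -95 0;0 0 -140 0;0 0 -180 0;0 0 -180 0"}}

```text
t: 14.95
tcp_pos: [0.5315, 0.0263, 0.2381]
tool_rot: [0.998, 0.061, 0.006, 0.001]
force: [1.6, 0.4, 0.3]
finger_gap: 0.6
gripper_force: 0.0
```

```bash
python3 - <<'E'
from h import *
s=manip.sense();i=manip.snapshot("wrist");j=manip.snapshot("scene")
a=cv2.resize(i,(400,300));b=cv2.resize(j[140:340,140:407],(400,300));k=cv2.resize(i[100:250,180:380],(400,300))
cv2.imwrite("pics/c6.png",np.vstack([np.hstack([a,b]),np.hstack([k,k*0])])[:,:,::-1])
print(s["tcp_pos"],s["force"],s["t"])
E
```

```text
[0.5314604  0.02632604 0.23810856] [1.62547504 0.4481625  0.30140121] 14.95
```

View pics/c6.png

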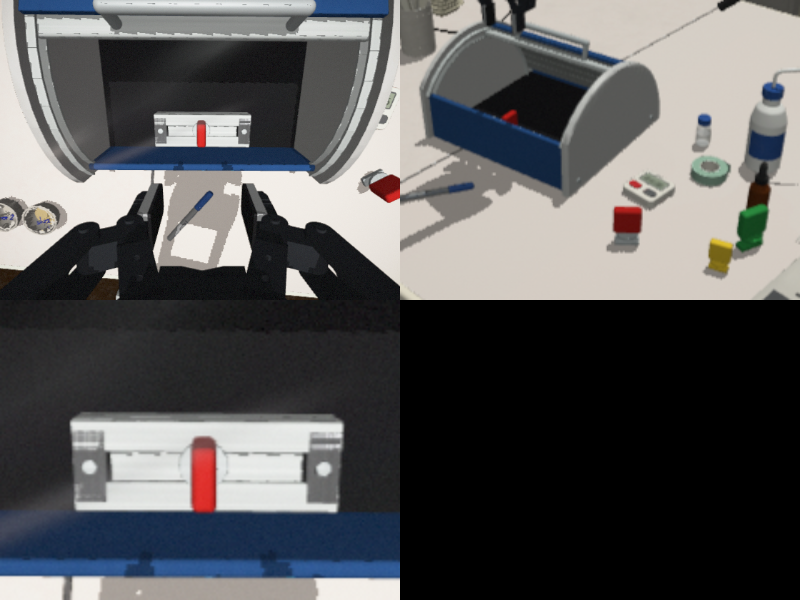

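The nut stands upright with its collar on the rail and its wing square across the slot. The shutter is fully open, and the bystanders haven't moved.

```bash
python3 -c "
from station import manip
print(manip.sign_off())"
```

```text
the job is handed in; nothing more can be done
None
```

The job is handed in at about 15 s: the shutter stays fully open by itself, the small red nut is locked upright with its wing square across the slot, and the dropper, tape, timer and vial look untouched; no verdict came back at hand-in.

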